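# Right the tipped bottles in the emergency cart's drawer and shut it

### The arm

A 6-joint arm with a two-finger parallel gripper is mounted at the origin on the work surface. World frame = base frame: x ahead of the robot, y to its left, z up, the work surface at z = 0. Lengths are in m, angles in rad, forces in N, time in s.
With the tool pointing down it reaches from about 0.35 to 0.975 m from the base axis. Payload 4.9 kg.
Tool frame: the origin (TCP) lies midway between the tips of the shut fingers; the grasp point (between the pads) lies 19 mm behind it; z points along the fingers, y is the line along which they close (so a half turn about z gives the same grasp; the last joint's range is limited). The gripper opens to 85 mm and grips with 20 to 120 N. Pads are 22 mm wide; open, the fingers measure 114 mm over their backs; the gripper's body (76 mm by 85 mm) begins 54 mm behind the grasp point. The pads swing forward as they close: fully open they stand 13 mm farther back than shut.
Start: joints at [-1.436, 0.053, 1.613, -0, 1.476, -0.119], TCP at [0.157, -0.605, 0.231] pointing down, gripper open.
Joint ranges: [-3.01, 3.01], [-1.01, 2.22], [0.06, 2.58], [-1.02, 4.17], [0.09, 2.62], [-3.14, 3.14]. Speed limits (rad/s): [2.57, 2.57, 3.14, 3.14, 3.14, 3.14].

### API

Orientations are given as a rotation vector (axis times angle).
In Python, from station import ctrl gives the robot as it stands.
- The arm moves only by the shell command python3 -m handwheel 'ROWS' [FORCE]. ROWS is JSON, a list of rows, each an object with "gripper": the gripper command: -1 is fully open, 1 is shut, values between are in proportion; "offset": the shift along the tool's x, y, z in mm, a list of three; "rotation": the turn, a rotation vector about the tool's x, y, z in rad, a list of three. A call has exactly 8 rows; each row is the pose to reach, as a shift and turn from the pose commanded when the call began, along the tool's axes at that moment; what a row does not reach only later rows make up. A row lasts 1/8 s, in which the tool goes at most 62.5 mm and 10.7 degrees, less where a joint would pass 70% of its speed; a pose out of reach is approached as far as the arm can. A call with a gripper value outside its range is refused whole. The fingers move at their own pace and stop on an object; FORCE is the grip in N (left out, the last holds). Time passes only in rows, so rows that repeat a pose let the fingers close, or fill a call up. It gives the time, the measured TCP pose, the force, the opening and the grip force at its end, in the units of the state.
- ctrl.get_obs(): the state, without advancing time (a new reading comes with each control period).
- ctrl.get_image(name): name is "scene" or "top" or "wrist"; returns a dict with "image" (400x640x3 uint8, red, green, blue), "fovy" (degrees; the focal length in pixels is half the picture's height over the tangent of half this angle, whatever the lens; pixels are square), "cx", "cy" (the principal point, pixels), "k1" (the pictures are not rectified: a ray, as slopes to the right and down, at radius r is drawn at 1 + k1 r^2 times it, then the intrinsics apply), "xyz" and "attitude" of the camera in the world. Camera axes: x right, y up, looking along -z (the intrinsics and any distortion apply to the point x, -y, -z); pixel columns grow to the right and rows downward; lengths in m; the calibration is good to about 2 mm. A picture is of the moment at which its call begins. There is no depth.
- ctrl.finish_job(): hands the job in; it is judged then, once.
The state is a dict: "t": time; "q": joint angles; "dq": joint speeds; "effort": joint torques, N m; "tool_pos": TCP position; "tool_rot": TCP orientation; "contact_force": force on the tool from outside, world axes, zero at the start; "wrist_torque": the same for the moment, N m; "opening": finger opening in m; "grip_force": force on a finger pad.
Only numpy, scipy, OpenCV 4.12 (cv2) and the standard library are available. Lean on these libraries where they do the work, as an engineer would, in place of code of your own. Each camera call takes 0.05 s, during which the arm holds its last target. There are 200 camera calls.

### The job

Two of the four bottles in the lane of the emergency cart's open top drawer have tipped over: stand both upright again in the lane, caps up, without knocking over or dropping any bottle and leaving the other supplies where they lie. Then push the drawer fully shut without slamming it, with all four bottles still standing in their lane.

Things in the scene. Friction and masses are not known exactly. Their poses are not given: they have to be found in the camera images.
- bottle_a: white plastic bottle, green label band, blue screw cap. 90 mm tall: round body 60 mm across for the lowest 62 mm, sloping shoulder to 69 mm, cap 45 mm across from 69 to 90 mm; 0.14 to 0.26 kg. Origin on its axis, 45 mm from foot and cap top; z runs from foot to cap. Standing at the start.
- bottle_b: white plastic bottle, green label band, blue screw cap. 90 mm tall: round body 60 mm across for the lowest 62 mm, sloping shoulder to 69 mm, cap 45 mm across from 69 to 90 mm; 0.14 to 0.26 kg. Origin on its axis, 45 mm from foot and cap top; z runs from foot to cap. Tipped at the start: lies along the lane between its ribs, cap towards the lane's +y end.
- bottle_c: white plastic bottle, green label band, blue screw cap. 90 mm tall: round body 60 mm across for the lowest 62 mm, sloping shoulder to 69 mm, cap 45 mm across from 69 to 90 mm; 0.14 to 0.26 kg. Origin on its axis, 45 mm from foot and cap top; z runs from foot to cap. Tipped at the start: lies along the lane between its ribs, cap towards the lane's -y end.
- bottle_d: white plastic bottle, green label band, blue screw cap. 90 mm tall: round body 60 mm across for the lowest 62 mm, sloping shoulder to 69 mm, cap 45 mm across from 69 to 90 mm; 0.14 to 0.26 kg. Origin on its axis, 45 mm from foot and cap top; z runs from foot to cap. Standing at the start.
- lane (a point): centre of the bottle lane's floor in the cart's top drawer, 20 mm above the bench; moves with the drawer. x: the way the drawer closes (away from the robot), y along the lane, z up. Channel 66 mm wide, 476 mm long, between blue ribs 10 mm thick and 16 mm high; a shallow groove keeps tipped bottles from rolling, their axis 28 mm above the floor. Four bottles in any order, about 119 mm apart
- panel (a point): middle of the top edge of the drawer's grey front panel, on its inner face: 60 mm above the lane floor, 95 mm before the lane axis. The panel is 12 mm thick, 530 mm long. The drawer's side walls, which end the lane, are 12 mm thick and stand 45 mm above the lane floor. Supplies lie in a compartment 52 mm wide before the lane and one 84 mm wide behind it
- cart: grey emergency cart with blue top, fixed, 600 mm wide, turned by up to 0.14 rad; origin at bench height in the middle of its front face, x into the cart, y along the front. Its top begins 10 mm before the front face; underside 126 mm, upper side 156 mm, rim 172 mm above the bench, things on it up to 220 mm. The lane axis is 128 mm before the front face while the drawer is open
- pull (a point): centre of the front (robot-side) face of the blue pull rail on the drawer's front panel: 400 mm long, 18 mm high, 15 mm proud of the panel, top 3 mm below the panel's top edge. The panel's bottom edge is 60 mm below this point. Moves with the drawer; x points the way the drawer closes
- drawer_box (a joint): travel of the drawer in m: 0 fully open (as at the start), 0.235 fully shut. Pushing it takes about 4 to 7 N; it has no spring and no catch and stays where it is left.
- carton: orange carton in the compartment behind the lane, 46 x 130 x 40 mm (x, y, z), lying along the lane; origin at the centre of its underside. Bystander.
- tape: roll of paper tape lying flat in the compartment behind the lane, 50 mm across, 24 mm high; origin at the centre of its underside. Bystander.
- packet: yellow flat packet, 36 x 110 x 12 mm (x, y, z), in the compartment in front of the lane; origin at the centre of its underside. Bystander.
- dish: round steel bowl, 110 mm across, 45 mm high, on the bench to the left of the drawer; origin at the centre of its underside. Bystander.

How it is judged:
On the way, in this order (a step that is already met when the one before it is completed fails the run):
1. all four bottles stand upright in the lane, let go and at rest (angle between each of bottle_a, bottle_b, bottle_c, bottle_d's own z axis and vertical below 0.09 rad and x of bottle_a in the frame of lane between -0.012 and 0.012 m and y of bottle_a in the frame of lane between -0.225 and 0.225 m and z of bottle_a in the frame of lane between 0.039 and 0.051 m and x of bottle_b in the frame of lane between -0.012 and 0.012 m and y of bottle_b in the frame of lane between -0.225 and 0.225 m and z of bottle_b in the frame of lane between 0.039 and 0.051 m and x of bottle_c in the frame of lane between -0.012 and 0.012 m and y of bottle_c in the frame of lane between -0.225 and 0.225 m and z of bottle_c in the frame of lane between 0.039 and 0.051 m and x of bottle_d in the frame of lane between -0.012 and 0.012 m and y of bottle_d in the frame of lane between -0.225 and 0.225 m and z of bottle_d in the frame of lane between 0.039 and 0.051 m and contact force between each of bottle_a, bottle_b, bottle_c, bottle_d and the fingers below 0.1 N and linear speed of each of bottle_a, bottle_b, bottle_c, bottle_d below 0.03 m/s), for 0.2 s.
2. the drawer is fully shut (value of joint drawer_box above 0.23 m), for 0.2 s.
At the end, for the whole second after the job is handed in: The drawer is shut to within 5 mm, and all four bottles stand upright (within 0.09 rad, cap up) on the floor of the lane (within 12 mm of its axis, between its ends, height within 6 mm), released and at rest (under 0.03 m/s) (all of step 1 and value of joint drawer_box above 0.23 m); the robot touches nothing.
It fails at once if a bottle that stood at the start is knocked over (leans more than 0.6 rad) (angle between any of bottle_a, bottle_d's own z axis and vertical above 0.6 rad).
It fails at once if a bottle is dropped (moves faster than 0.8 m/s with no finger on it) ((linear speed of bottle_a above 0.8 m/s and contact force between bottle_a and the fingers below 0.1 N) or (linear speed of bottle_b above 0.8 m/s and contact force between bottle_b and the fingers below 0.1 N) or (linear speed of bottle_c above 0.8 m/s and contact force between bottle_c and the fingers below 0.1 N) or (linear speed of bottle_d above 0.8 m/s and contact force between bottle_d and the fingers below 0.1 N)).
It fails at once if the carton, tape or packet is lifted or tipped out of its place in the drawer (tilts over 0.5 rad or rises over 30 mm) (angle between any of carton, tape, packet's own z axis and vertical above 0.5 rad or z of any of carton, tape, packet in the frame of lane above 0.03 m).
It fails at once if the steel bowl, or (while the drawer is still fully open) the carton, tape or packet, is shifted by more than 25 mm (distance of dish from where it was at the start of the episode above 0.025 m or (distance of any of carton, tape, packet from where it was at the start of the episode above 0.025 m and value of joint drawer_box below 0.003 m)).
It fails at once if the drawer is slammed (moves faster than 0.6 m/s) (velocity of joint drawer_box above 0.6 m/s).
It also fails if it takes over 67 s, if anything falls off the work surface, if the arm or the gripper's body presses on something with over 40 N, if the wrist force passes 120 N, or if a joint passes its speed limit or range.

## Working session

There is one attempt and no reset: what is moved stays moved. The work goes in short steps, Python scripts to look and compute and a shell command to move; the robot and the scene stay as the last step left them, time stands still between calls to the robot, and variables do not carry over. Pictures are saved under pics/ and viewed, at most 12 in all, crops included, and the job is handed in when it is done.

```bash
ls; mkdir -p pics; cat > h.py <<'E'
import numpy as np, cv2, json
from station import ctrl
from scipy.spatial.transform import Rotation as R
def att(a):
    a=np.array(a,float)
    if a.shape==(3,3): return a
    if a.size==3: return R.from_rotvec(a).as_matrix()
    return R.from_quat(a).as_matrix()
def snap(name,fn):
    d=ctrl.get_image(name); cv2.imwrite(f'pics/{fn}.png',d['image'][:,:,::-1])
    c={k:(np.array(v).tolist()) for k,v in d.items() if k!='image'}
    json.dump(c,open(f'pics/{fn}.json','w')); return d
def load(fn): return json.load(open(f'pics/{fn}.json'))
def ray(c,u,v):
    f=200/np.tan(np.radians(c['fovy'])/2)
    p=np.array([(u-c['cx'])/f,(v-c['cy'])/f]); s=p.copy()
    for _ in range(30): s=p/(1+c['k1']*(s@s))
    d=att(c['attitude'])@np.array([s[0],-s[1],-1]); return np.array(c['xyz']),d/np.linalg.norm(d)
def proj(c,P):
    f=200/np.tan(np.radians(c['fovy'])/2)
    q=att(c['attitude']).T@(np.array(P)-c['xyz']); s=np.array([q[0],-q[1]])/-q[2]
    s=s*(1+c['k1']*(s@s)); return s*f+[c['cx'],c['cy']]
def atz(c,u,v,z):
    o,d=ray(c,u,v); return o+d*(z-o[2])/d[2]
def tri(obs):
    A=np.zeros((3,3));b=np.zeros(3)
    for c,u,v in obs:
        o,d=ray(c,u,v);M=np.eye(3)-np.outer(d,d);A+=M;b+=M@o
    return np.linalg.solve(A,b)
E
python3 - <<'E'
from h import *
for n in ['scene','top','wrist']:
    snap(n,n+'0'); print(n,load(n+'0'))
print(ctrl.get_obs())
a=[cv2.imread(f'pics/{n}0.png') for n in ['scene','top']]
E
```

```text
pics
scene {'fovy': 47.34325069458093, 'cx': 317.4633378563724, 'cy': 189.14539088463496, 'k1': 0.04186894894416771, 'xyz': [0.6536285600562117, 0.8403019828251674, 0.8660072358395555], 'attitude': [0.09556290987691732, 1.0889126358223011, 2.8107242341268637]}
top {'fovy': 57.69673880555247, 'cx': 315.42821420483807, 'cy': 200.38733954343795, 'k1': 0.01894790602049717, 'xyz': [0.4505760106977233, 0.1578673817435773, 0.9134844182097113], 'attitude': [0.06466002990593223, -0.08745814321741442, -1.57366231957262]}
wrist {'fovy': 65.34893704510039, 'cx': 319.07900940047386, 'cy': 204.03853309136463, 'k1': -0.03134607410538373, 'xyz': [0.2315121462623959, -0.5851474997903465, 0.3742876611912376], 'attitude': [-0.2616796699875199, 0.20416985573063753, -1.304867049388787]}
{'t': 0.15, 'q': array([-1.43597723e+00,  5.32108409e-02,  1.61397377e+00, -4.48559943e-06,
        1.47598318e+00, -1.19002994e-01]), 'dq': array([ 1.06113983e-04,  6.35416875e-04, -4.64010789e-03, -9.96594177e-05,
       -1.65377414e-04,  6.62358448e-04]), 'effort': array([ 7.92474457e-04, -3.94242811e+01, -3.70721984e+01, -1.94100812e-04,
        4.64916884e-03,  1.30478224e-05]), 'tool_pos': array([ 0.15687334, -0.60449696,  0.23034482]), 'tool_rot': array([-3.11476422e+00, -3.97434702e-01,  2.65663431e-05]), 'contact_force': array([-0.37537049,  0.31270639,  0.4364398 ]), 'wrist_torque': array([ 0.08336461, -0.05422225,  0.00729844]), 'grip_force': 0.0, 'opening': 0.08515114149575051}
```

View pics/top0.png

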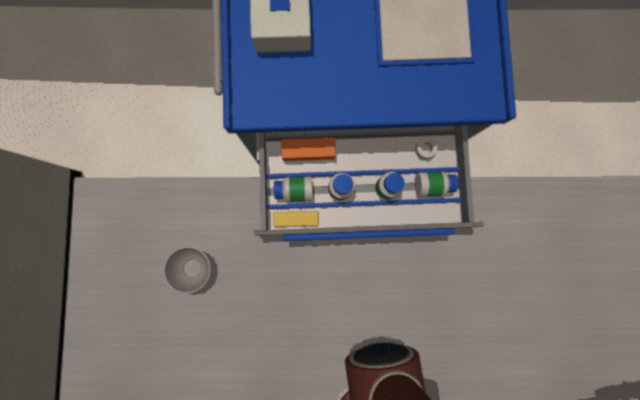

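View pics/scene0.png

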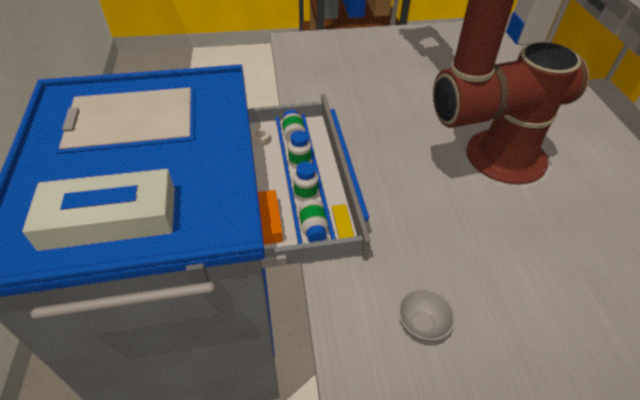

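The top view shows tipped b at left (cap at about (279,189)), tipped c at right (cap about (453,184)), and standing bottles with caps at (342,186) and (391,185). The scene view shows the same row from the other side, plus the bowl clear of the drawer.

```bash
python3 - <<'E'
import cv2
a=cv2.imread('pics/top0.png')[120:245,250:490]; b=cv2.imread('pics/scene0.png')[80:270,240:380]
cv2.imwrite('pics/topc.png',cv2.resize(a,None,fx=3.33333,fy=3.33333,interpolation=cv2.INTER_CUBIC))
cv2.imwrite('pics/scec.png',cv2.resize(b,None,fx=3,fy=3,interpolation=cv2.INTER_CUBIC))
E
```

```text
(no output)
```

View pics/topc.png

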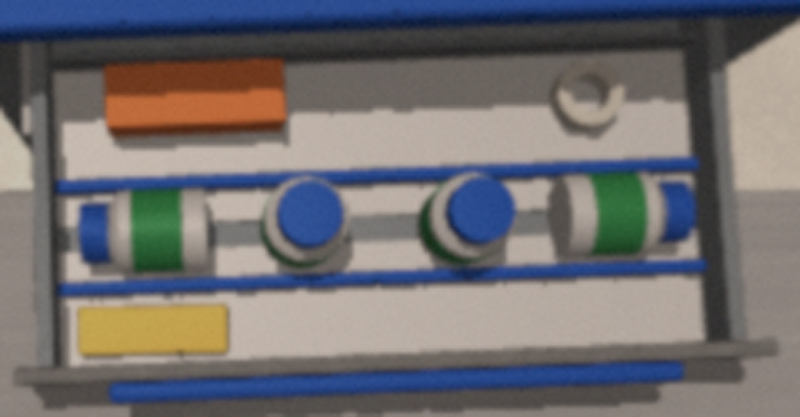

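View pics/scec.png

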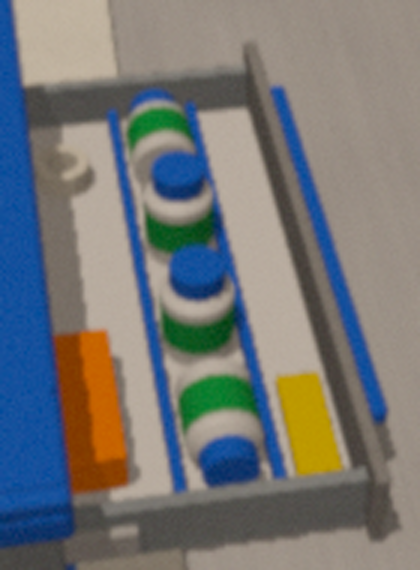

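```bash
python3 - <<'E'
from h import *
t=load('top0');s=load('scene0')
T=lambda x,y:(t,250+(x+.5)*.3-.5,120+(y+.5)*.3-.5)
S=lambda x,y:(s,240+x/3,80+y/3)
for n,a,b in [('cap1',T(310,213),S(196,259)),('cap2',T(480,209),S(178,166)),('panel+y',T(18,372),S(378,478)),('panel-y',T(775,343),S(250,45))]:
    print(n,tri([a,b]).round(4))
Z=lambda n,x,y,z:print(n,atz(*T(x,y),z).round(4))
for y,n in[((187,163),'rib far'),((289,266),'rib near')]:
    Z(n+'+',60,y[0],.036);Z(n+'-',700,y[1],.036)
Z('b cap',80,233,.048);Z('b foot top edge',210,229,.06);Z('c foot',550,215,.06);Z('c cap',694,210,.048)
Z('b shoulder',113,232,.06);Z('c sh',660,212,.06)
Z('b band',157,230,.078);Z('c band',620,213,.078)
Z('pan+',18,376,.08);Z('pan-',775,348,.08);Z('dish',0,0,.0)
print(atz(t,188,270,.03))
E
```

```text
cap1 [0.5656 0.0853 0.113 ]
cap2 [ 0.5675 -0.0289  0.1106]
panel+y [0.4606 0.2843 0.0768]
panel-y [ 0.4763 -0.2394  0.0738]
rib far+ [0.5965 0.2612 0.036 ]
rib far- [ 0.6131 -0.2097  0.036 ]
rib near+ [0.5217 0.2606 0.036 ]
rib near- [ 0.5368 -0.2064  0.036 ]
b cap [0.5611 0.2451 0.048 ]
b foot top edge [0.5621 0.1517 0.06  ]
c foot [ 0.5714 -0.0909  0.06  ]
c cap [ 0.5764 -0.1988  0.048 ]
b shoulder [0.5602 0.2206 0.06  ]
c sh [ 0.5733 -0.1696  0.06  ]
b band [0.5592 0.1887 0.078 ]
c band [ 0.5701 -0.1347  0.078 ]
pan+ [0.4585 0.2836 0.08  ]
pan- [ 0.4755 -0.2373  0.08  ]
dish [0.7486 0.3126 0.    ]
[0.3708488  0.44915411 0.03      ]
```

```bash
cat >> h.py <<'E'
ex=np.array([.9994,.034,0]);ey=np.array([-.034,.9994,0]);k=np.array([0,0,1.])
lx=lambda y:.5672-.034*(y-.026)
def frame(z,x): z=z/np.linalg.norm(z);return np.c_[x,np.cross(z,x),z]
r=np.radians
def lie(side,t,flip=False):   # side=+1: cap towards +y
    e=side*ey; z=-np.sin(r(t))*e-np.cos(r(t))*k; x=np.cos(r(t))*e-np.sin(r(t))*k
    return frame(z,-x if flip else x)
def stand(el,flip=False):     # tool from the robot side, el above horizontal
    z=np.cos(r(el))*ex-np.sin(r(el))*k; x=np.sin(r(el))*ex+np.cos(r(el))*k
    return frame(z,-x if flip else x)
def go(p,Rt,o=None):
    o=ctrl.get_obs() if o is None else o
    R0=R.from_rotvec(o['tool_rot']).as_matrix()
    print('off',(R0.T@(np.array(p)-o['tool_pos'])*1000).round(1).tolist(),'rot',R.from_matrix(R0.T@Rt).as_rotvec().round(4).tolist(),'t',round(o['t'],2),'q',o['q'].round(2).tolist())
E
python3 - <<'E'
from h import *
go([lx(-.132),-.132,.22],lie(-1,40,True)); go([lx(-.132),-.132,.22],lie(-1,40))
E
```

```text
off [521.0, -353.0, 11.0] rot [0.4691, 0.5858, -1.2925] t 0.15 q [-1.44, 0.05, 1.61, -0.0, 1.48, -0.12]
off [521.0, -353.0, 11.0] rot [0.6207, -0.4971, 1.7091] t 0.15 q [-1.44, 0.05, 1.61, -0.0, 1.48, -0.12]
```

```bash
python3 -m handwheel '[{"gripper":-1,"offset":[32,-22,-5],"rotation":[0.03,0.037,-0.08]},{"gripper":-1,"offset":[70,-48,-10],"rotation":[0.06,0.073,-0.16]},{"gripper":-1,"offset":[108,-74,-15],"rotation":[0.09,0.11,-0.24]},{"gripper":-1,"offset":[146,-100,-20],"rotation":[0.12,0.15,-0.33]},{"gripper":-1,"offset":[184,-126,-20],"rotation":[0.15,0.19,-0.42]},{"gripper":-1,"offset":[222,-152,-20],"rotation":[0.18,0.23,-0.5]},{"gripper":-1,"offset":[260,-178,-20],"rotation":[0.21,0.27,-0.58]},{"gripper":-1,"offset":[290,-200,-20],"rotation":[0.24,0.3,-0.66]}]' 60
python3 - <<'E'
from h import *
go([lx(-.132),-.132,.20],lie(-1,40,True))
E
```

```text
t: 1.15
tool_pos: [0.3881, -0.3371, 0.251]
tool_rot: [-2.546, -1.269, -0.379]
contact_force: [-0.1, -0.1, 0.1]
opening: 0.0855
grip_force: 0.0
off [240.2, 36.1, 140.2] rot [0.2288, 0.2858, -0.6294] t 1.15 q [-1.02, -0.09, 1.76, 0.29, 1.73, -0.36]
```

```bash
python3 -m handwheel '[{"gripper":-1,"offset":[34,5,20],"rotation":[0.033,0.041,-0.09]},{"gripper":-1,"offset":[68,10,40],"rotation":[0.065,0.082,-0.18]},{"gripper":-1,"offset":[103,15,60],"rotation":[0.1,0.122,-0.27]},{"gripper":-1,"offset":[137,21,80],"rotation":[0.13,0.163,-0.36]},{"gripper":-1,"offset":[172,26,100],"rotation":[0.163,0.204,-0.45]},{"gripper":-1,"offset":[206,31,120],"rotation":[0.196,0.245,-0.54]},{"gripper":-1,"offset":[240,36,140],"rotation":[0.229,0.286,-0.629]},{"gripper":-1,"offset":[240,36,140],"rotation":[0.229,0.286,-0.629]}]' 60
python3 - <<'E'
from h import *
go([lx(-.132),-.132,.0425],lie(-1,40,True)); print(ctrl.get_obs()['tool_pos']); snap('wrist','w1'); c=load('w1')
for n,P in dict(foot=[lx(-.099),-.099,.078],cap=[lx(-.189),-.189,.0705],mid=[lx(-.13),-.13,.078]).items(): print(n,proj(c,P).round(1))
E
```

```text
t: 2.15
tool_pos: [0.5725, -0.1324, 0.1981]
tool_rot: [-1.782, -1.841, -0.645]
contact_force: [-0.0, 0.2, 0.1]
opening: 0.0854
grip_force: 0.0
off [-99.8, 0.7, 119.4] rot [-0.0027, -0.0006, -0.0025] t 2.15 q [-0.61, 0.2, 1.62, 0.55, 1.76, -0.66]
[ 0.57247056 -0.13236416  0.19808358]
foot [320.5 254.4]
cap [320.6 362.8]
mid [320.5 289.2]
```

View pics/w1.png

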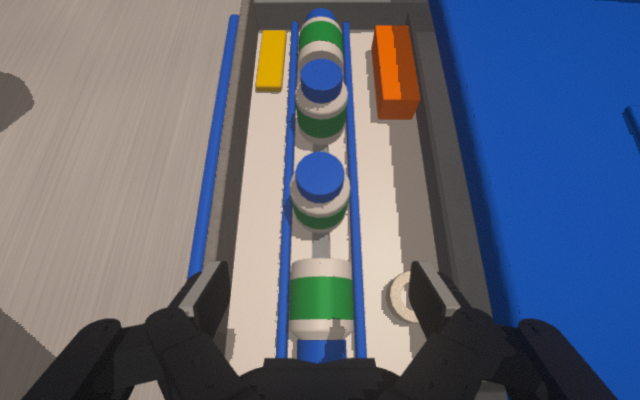

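The wrist view shows c centred between the open fingers, foot edge at (321,259) against a predicted 254, so it lies about 3 mm further to −y. The tape is near the right finger, so I'll narrow the opening.

```bash
python3 - <<'E'
from h import *
t=load('top0')
for x,y in [(590,95),(590,131),(555,97)]:
    p=atz(t,250+x*.3,120+y*.3,.044 if y<130 else .03); print(p.round(4),'from axis',(p[0]-lx(p[1])).round(4))
p=atz(t,250+150*.3,120+308*.3,.032);print('packet far edge',p[0]-lx(p[1]))
p=atz(t,250+200*.3,120+133*.3,.06);print('carton near edge',p[0]-lx(p[1]))
E
python3 -m handwheel '[{"gripper":-0.65,"offset":[-20,0,23],"rotation":[0,0,0]},{"gripper":-0.65,"offset":[-40,0,46],"rotation":[0,0,0]},{"gripper":-0.65,"offset":[-58,0,67],"rotation":[0,0,0]},{"gripper":-0.65,"offset":[-66,0,76],"rotation":[0,0,0]},{"gripper":-0.65,"offset":[-70,0.5,80],"rotation":[0,0,0]},{"gripper":-0.65,"offset":[-74,0.5,85],"rotation":[0,0,0]},{"gripper":-0.65,"offset":[-78,0.5,89],"rotation":[0,0,0]},{"gripper":-0.65,"offset":[-78,0.5,89],"rotation":[0,0,0]}]'
python3 - <<'E'
from h import *
go([lx(-.135),-.135,.0425],lie(-1,40,True))
E
```

```text
[ 0.6615 -0.1285  0.044 ] from axis 0.0891
[ 0.6377 -0.1322  0.03  ] from axis 0.0651
[ 0.6601 -0.1027  0.044 ] from axis 0.0885
packet far edge -0.054469864844729154
carton near edge 0.06783930293956009
t: 3.2
tool_pos: [0.5727, -0.137, 0.0816]
tool_rot: [-1.786, -1.841, -0.648]
contact_force: [-0.5, 0.1, -0.3]
opening: 0.0705
grip_force: 0.0
off [-23.6, 0.1, 31.3] rot [0.0012, 0.0012, -0.0031] t 3.2 q [-0.61, 0.34, 1.67, 0.54, 1.6, -0.76]
```

```bash
python3 -m handwheel '[{"gripper":-0.65,"offset":[-5,0,7],"rotation":[0,0,0]},{"gripper":-0.65,"offset":[-10,0,13],"rotation":[0,0,0]},{"gripper":-0.65,"offset":[-15,0,20],"rotation":[0,0,0]},{"gripper":-0.65,"offset":[-19,0,25],"rotation":[0,0,0]},{"gripper":-0.65,"offset":[-22,0,29],"rotation":[0,0,0]},{"gripper":-0.65,"offset":[-23.5,0,31],"rotation":[0,0,0]},{"gripper":-0.65,"offset":[-23.5,0,31],"rotation":[0,0,0]},{"gripper":-0.65,"offset":[-23.5,0,31],"rotation":[0,0,0]}]'
```

```text
t: 4.2
tool_pos: [0.5728, -0.1352, 0.0431]
tool_rot: [-1.786, -1.842, -0.648]
contact_force: [0.9, -0.4, 0.7]
opening: 0.0703
grip_force: 0.0
```

No contact; close on it.

```bash
python3 -m handwheel '[{"gripper":-0.5,"offset":[0,0,0],"rotation":[0,0,0]},{"gripper":-0.4,"offset":[0,0,0],"rotation":[0,0,0]},{"gripper":-0.3,"offset":[0,0,0],"rotation":[0,0,0]},{"gripper":0,"offset":[0,0,0],"rotation":[0,0,0]},{"gripper":0.2,"offset":[0,0,0],"rotation":[0,0,0]},{"gripper":0.2,"offset":[0,0,0],"rotation":[0,0,0]},{"gripper":0.2,"offset":[2,0,-2],"rotation":[0,0,0]},{"gripper":0.2,"offset":[3,0,-4],"rotation":[0,0,0]}]' 60
python3 - <<'E'
from h import *
p=ctrl.get_obs(); go(p['tool_pos']+[0,0,.1],lie(-1,40,True))
E
```

```text
t: 5.2
tool_pos: [0.5717, -0.1348, 0.0468]
tool_rot: [-1.785, -1.84, -0.646]
contact_force: [-0.8, -0.1, -1.7]
opening: 0.0573
grip_force: 64.0
off [64.2, -0.3, -76.6] rot [-0.0004, 0.0005, -0.004] t 5.2 q [-0.61, 0.39, 1.67, 0.54, 1.55, -0.78]
```

```bash
python3 -m handwheel '[{"gripper":0.2,"offset":[3,0,-4],"rotation":[0,0,0]},{"gripper":0.2,"offset":[7,0,-8],"rotation":[0,0,0]},{"gripper":0.2,"offset":[12,0,-14],"rotation":[0,0,0]},{"gripper":0.2,"offset":[20,0,-24],"rotation":[0,0,0]},{"gripper":0.2,"offset":[32,0,-38],"rotation":[0,0,0]},{"gripper":0.2,"offset":[46,0,-55],"rotation":[0,0,0]},{"gripper":0.2,"offset":[60,0,-72],"rotation":[0,0,0]},{"gripper":0.2,"offset":[64,0,-77],"rotation":[0,0,0]}]'
python3 - <<'E'
from h import *
snap('wrist','w2'); snap('scene','s2')
a=cv2.imread('pics/w2.png')[200:400,140:500]; b=cv2.imread('pics/s2.png')[40:240,200:560]
cv2.imwrite('pics/m2.png',np.hstack([a,b]))
go([.5724,-.05,.24],stand(45,True)); go([.5724,-.1525,.24],stand(45,True))
E
```

```text
t: 6.2
tool_pos: [0.5738, -0.1364, 0.1508]
tool_rot: [-1.788, -1.845, -0.65]
contact_force: [0.5, 0.1, -1.2]
opening: 0.0575
grip_force: 64.0
off [124.3, 2.0, -14.6] rot [-0.0756, -1.1405, -1.6954] t 6.3 q [-0.61, 0.26, 1.64, 0.54, 1.69, -0.7]
off [45.6, -1.2, -80.2] rot [-0.0756, -1.1405, -1.6954] t 6.3 q [-0.61, 0.26, 1.64, 0.54, 1.69, -0.7]
```

View pics/m2.png

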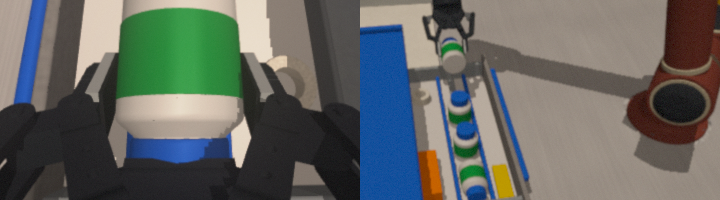

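c is held and lifted clear, centred between the fingers (wrist), and hangs clear of the row (scene). Now turn it upright in the air.

```bash
python3 -m handwheel '[{"gripper":0.2,"offset":[10,0,-15],"rotation":[0,0,0]},{"gripper":0.2,"offset":[25,0,-35],"rotation":[-0.005,-0.07,-0.1]},{"gripper":0.2,"offset":[40,0,-60],"rotation":[-0.01,-0.14,-0.21]},{"gripper":0.2,"offset":[50,-1,-80],"rotation":[-0.015,-0.23,-0.34]},{"gripper":0.2,"offset":[50,-1,-85],"rotation":[-0.02,-0.32,-0.48]},{"gripper":0.2,"offset":[50,-1,-85],"rotation":[-0.027,-0.41,-0.61]},{"gripper":0.2,"offset":[50,-1,-85],"rotation":[-0.033,-0.5,-0.74]},{"gripper":0.2,"offset":[50,-1,-85],"rotation":[-0.04,-0.58,-0.86]}]'
python3 - <<'E'
from h import *
go([lx(-.155),-.155,.20],stand(45,True)); print(ctrl.get_obs()['tool_pos'])
E
```

```text
t: 7.3
tool_pos: [0.5721, -0.1516, 0.2457]
tool_rot: [1.073, 2.74, 0.412]
contact_force: [0.2, 0.3, -0.9]
opening: 0.0577
grip_force: 64.2
off [-0.7, -16.0, 43.0] rot [-0.0361, -0.5602, -0.8328] t 7.3 q [-0.53, -0.15, 1.81, 0.31, 1.36, -1.4]
[ 0.57207698 -0.15156477  0.24571171]
```

```bash
python3 -m handwheel '[{"gripper":0.2,"offset":[0,0,0],"rotation":[-0.005,-0.08,-0.12]},{"gripper":0.2,"offset":[0,0,0],"rotation":[-0.01,-0.16,-0.24]},{"gripper":0.2,"offset":[0,0,0],"rotation":[-0.015,-0.24,-0.36]},{"gripper":0.2,"offset":[0,-2,5],"rotation":[-0.02,-0.32,-0.48]},{"gripper":0.2,"offset":[0,-6,15],"rotation":[-0.026,-0.4,-0.6]},{"gripper":0.2,"offset":[0,-10,28],"rotation":[-0.031,-0.48,-0.72]},{"gripper":0.2,"offset":[0,-14,38],"rotation":[-0.036,-0.56,-0.833]},{"gripper":0.2,"offset":[-1,-16,43],"rotation":[-0.036,-0.56,-0.833]}]'
python3 - <<'E'
from h import *
snap('scene','s3')
b=cv2.imread('pics/s3.png')[0:200,200:480]
cv2.imwrite('pics/m3.png',cv2.resize(b,None,fx=2.5,fy=2.5,interpolation=cv2.INTER_CUBIC))
go([lx(-.155)+.0055,-.155,.055],stand(45,True)); print(ctrl.get_obs()['tool_pos'])
E
```

```text
t: 8.3
tool_pos: [0.572, -0.1547, 0.1967]
tool_rot: [-0.032, 2.363, 0.022]
contact_force: [1.3, -0.5, -1.6]
opening: 0.0573
grip_force: 64.3
off [95.7, -0.8, 105.7] rot [0.0006, -0.0059, -0.0071] t 8.35 q [-0.59, -0.41, 2.21, 0.63, 0.77, -2.52]
[ 0.57269678 -0.15513265  0.19745991]
```

View pics/m3.png

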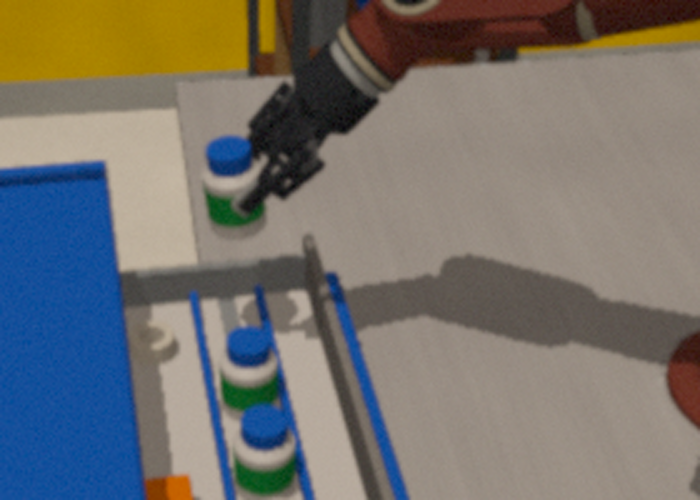

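c is upright in the gripper, cap top at scene pixel (292,59), foot about (293,94), with the lane slot free below it.

```bash
python3 - <<'E'
from h import *
s=load('s3')
for z in (.25,.2555,.26): print(z,atz(s,292,58.8,z).round(4))
a=np.array([lx(-.155)-.0005,-.155,.1975])
print(proj(s,a+[0,0,.058]),proj(s,a-[0,0,.032]), proj(s,a+[.03,0,.0]),proj(s,a-[.03,0,0]))
E
```

```text
0.25 [ 0.5682 -0.1536  0.25  ]
0.2555 [ 0.569  -0.1448  0.2555]
0.26 [ 0.5696 -0.1375  0.26  ]
[289.98569701  56.6190228 ] [291.09060011  87.54888943] [278.94526852  77.76764011] [302.41557324  76.17166622]
```

```bash
python3 -m handwheel '[{"gripper":0.2,"offset":[12,0,16],"rotation":[0,0,0]},{"gripper":0.2,"offset":[26,0,34],"rotation":[0,0,0]},{"gripper":0.2,"offset":[42,-0.5,52],"rotation":[0,0,0]},{"gripper":0.2,"offset":[58,-0.5,68],"rotation":[0,0,0]},{"gripper":0.2,"offset":[72,-0.8,82],"rotation":[0,0,0]},{"gripper":0.2,"offset":[82,-0.8,92],"rotation":[0,0,0]},{"gripper":0.2,"offset":[88,-0.8,98],"rotation":[0,0,0]},{"gripper":0.2,"offset":[88,-0.8,98],"rotation":[0,0,0]}]'
python3 - <<'E'
from h import *
o=ctrl.get_obs(); go([lx(-.155)+.005,-.155,.056],stand(45,True)); print(o['tool_pos'],o['contact_force'])
E
```

```text
t: 9.35
tool_pos: [0.5809, -0.1559, 0.0681]
tool_rot: [-0.035, 2.359, 0.018]
contact_force: [0.4, 0.4, -1.2]
opening: 0.0576
grip_force: 64.3
off [10.4, 0.9, 6.8] rot [-0.0002, -0.0026, -0.0041] t 9.35 q [-0.58, -0.16, 2.26, 0.91, 0.54, -2.86]
[ 0.58094123 -0.15588482  0.06811812] [ 0.41530852  0.37688882 -1.16936345]
```

```bash
python3 -m handwheel '[{"gripper":0.2,"offset":[2,0,1],"rotation":[0,0,0]},{"gripper":0.2,"offset":[4,0,2],"rotation":[0,0,0]},{"gripper":0.2,"offset":[5.5,0.5,3],"rotation":[0,0,0]},{"gripper":0.2,"offset":[7,0.5,4],"rotation":[0,0,0]},{"gripper":0.2,"offset":[8,0.5,4.5],"rotation":[0,0,0]},{"gripper":0.2,"offset":[8,0.5,4.5],"rotation":[0,0,0]},{"gripper":0.2,"offset":[8,0.5,4.5],"rotation":[0,0,0]},{"gripper":0.2,"offset":[8,0.5,4.5],"rotation":[0,0,0]}]'
```

```text
t: 10.35
tool_pos: [0.5782, -0.1556, 0.0595]
tool_rot: [-0.036, 2.358, 0.017]
contact_force: [2.4, 0.7, -0.5]
opening: 0.0576
grip_force: 64.2
```

```bash
python3 -m handwheel '[{"gripper":0.2,"offset":[0.7,0,0.7],"rotation":[0,0,0]},{"gripper":0.2,"offset":[1.4,0,1.4],"rotation":[0,0,0]},{"gripper":0.2,"offset":[2.1,0,2.1],"rotation":[0,0,0]},{"gripper":0.2,"offset":[2.1,0,2.1],"rotation":[0,0,0]},{"gripper":0.2,"offset":[2.1,0,2.1],"rotation":[0,0,0]},{"gripper":0.2,"offset":[2.1,0,2.1],"rotation":[0,0,0]},{"gripper":0.2,"offset":[2.1,0,2.1],"rotation":[0,0,0]},{"gripper":0.2,"offset":[2.1,0,2.1],"rotation":[0,0,0]}]'
```

```text
t: 11.35
tool_pos: [0.5781, -0.1555, 0.0563]
tool_rot: [-0.036, 2.358, 0.017]
contact_force: [2.3, 0.8, 0.6]
opening: 0.0574
grip_force: 64.3
```

```bash
python3 -m handwheel '[{"gripper":0.2,"offset":[0.8,0,0.8],"rotation":[0,0,0]},{"gripper":0,"offset":[0.8,0,0.8],"rotation":[0,0,0]},{"gripper":-0.3,"offset":[0.8,0,0.8],"rotation":[0,0,0]},{"gripper":-0.38,"offset":[0.8,0,0.8],"rotation":[0,0,0]},{"gripper":-0.45,"offset":[0.8,0,0.8],"rotation":[0,0,0]},{"gripper":-0.55,"offset":[0.8,0,0.8],"rotation":[0,0,0]},{"gripper":-0.65,"offset":[0.8,0,0.8],"rotation":[0,0,0]},{"gripper":-0.65,"offset":[0.8,0,0.8],"rotation":[0,0,0]}]' 20
python3 - <<'E'
from h import *
snap('scene','s4'); snap('wrist','w4')
b=cv2.imread('pics/s4.png')[40:180,240:400]; a=cv2.imread('pics/w4.png')
cv2.imwrite('pics/m4.png',np.hstack([cv2.resize(b,(400,350),interpolation=cv2.INTER_CUBIC),cv2.resize(a,(400,350))]))
E
```

```text
t: 12.35
tool_pos: [0.5777, -0.1553, 0.0546]
tool_rot: [-0.036, 2.359, 0.017]
contact_force: [-0.1, 0.1, 0.1]
opening: 0.0702
grip_force: 0.0
```

View pics/m4.png

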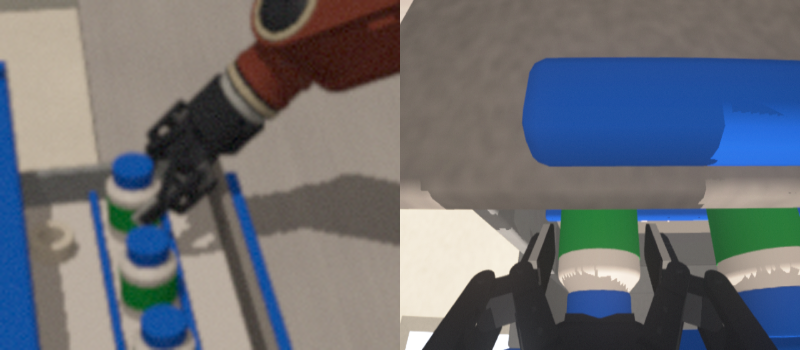

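c stands in its slot, released and upright between the open fingers (scene crop cap at (133,165); wrist shows it clear of both pads). Back out along the tool axis.

```bash
python3 -m handwheel '[{"gripper":-0.65,"offset":[0,0,-5],"rotation":[0,0,0]},{"gripper":-0.65,"offset":[0,0,-15],"rotation":[0,0,0]},{"gripper":-0.65,"offset":[0,0,-35],"rotation":[0,0,0]},{"gripper":-0.65,"offset":[0,0,-65],"rotation":[0,0,0]},{"gripper":-0.65,"offset":[0,0,-100],"rotation":[0,0,0]},{"gripper":-0.65,"offset":[-30,0,-130],"rotation":[0,0,0]},{"gripper":-0.65,"offset":[-60,0,-160],"rotation":[0,0,0]},{"gripper":-0.65,"offset":[-80,0,-180],"rotation":[0,0,0]}]'
python3 - <<'E'
from h import *
go([lx(.187),.187,.22],lie(1,40)); print(ctrl.get_obs()['tool_pos'])
s=load('s4'); t=[lx(-.155),-.155,.11]; print(proj(s,t),atz(s,293,105.5,.11))
E
```

```text
t: 13.45
tool_pos: [0.5076, -0.1584, 0.2425]
tool_rot: [-0.036, 2.356, 0.013]
contact_force: [0.5, 0.0, -1.0]
opening: 0.0704
grip_force: 0.0
off [-30.0, 343.6, 61.2] rot [1.0583, 0.07, 1.156] t 13.45 q [-0.7, -0.65, 2.29, 0.61, 0.96, -2.52]
[ 0.50755675 -0.15839722  0.24249323]
[291.52173273 104.91694753] [ 0.56967505 -0.15198939  0.11      ]
```

```bash
python3 -m handwheel '[{"gripper":-0.65,"offset":[-4,30,0],"rotation":[0.08,0.005,0.09]},{"gripper":-0.65,"offset":[-8,70,0],"rotation":[0.18,0.012,0.2]},{"gripper":-0.65,"offset":[-12,110,5],"rotation":[0.28,0.019,0.31]},{"gripper":-0.65,"offset":[-15,150,12],"rotation":[0.38,0.025,0.42]},{"gripper":-0.65,"offset":[-18,190,20],"rotation":[0.48,0.032,0.53]},{"gripper":-0.65,"offset":[-21,230,30],"rotation":[0.58,0.038,0.64]},{"gripper":-0.65,"offset":[-24,270,40],"rotation":[0.68,0.045,0.75]},{"gripper":-0.65,"offset":[-27,300,48],"rotation":[0.78,0.052,0.85]}]'
python3 - <<'E'
from h import *
go([lx(.187),.187,.20],lie(1,40)); print(ctrl.get_obs()['tool_pos'])
E
```

```text
t: 14.45
tool_pos: [0.5382, 0.0796, 0.2272]
tool_rot: [0.921, 2.312, -0.316]
contact_force: [1.5, -0.6, -0.1]
opening: 0.0705
grip_force: 0.0
off [61.5, 94.1, -13.8] rot [0.502, -0.0208, 0.5985] t 14.45 q [0.29, -0.32, 2.07, -0.65, 1.11, -0.31]
[0.53818412 0.07964489 0.22722631]
```

```bash
python3 -m handwheel '[{"gripper":-0.65,"offset":[9,14,-2],"rotation":[0.075,-0.003,0.09]},{"gripper":-0.65,"offset":[18,28,-4],"rotation":[0.15,-0.006,0.18]},{"gripper":-0.65,"offset":[28,42,-6],"rotation":[0.225,-0.009,0.27]},{"gripper":-0.65,"offset":[37,56,-8],"rotation":[0.3,-0.012,0.36]},{"gripper":-0.65,"offset":[46,70,-10],"rotation":[0.375,-0.015,0.45]},{"gripper":-0.65,"offset":[55,84,-12],"rotation":[0.45,-0.018,0.54]},{"gripper":-0.65,"offset":[61.5,94,-14],"rotation":[0.502,-0.021,0.598]},{"gripper":-0.65,"offset":[61.5,94,-14],"rotation":[0.502,-0.021,0.598]}]'
python3 - <<'E'
from h import *
print(ctrl.get_obs()['tool_pos']);snap('wrist','w5'); c=load('w5')
for n,P in dict(foot=[lx(.154),.154,.078],cap=[lx(.243),.243,.0705],bandmid=[lx(.187),.187,.078]).items(): print(n,proj(c,P).round(1))
go([lx(.187),.187,.0425],lie(1,40))
E
```

```text
t: 15.45
tool_pos: [0.5615, 0.1867, 0.1989]
tool_rot: [1.775, 1.851, -0.65]
contact_force: [-0.4, -0.0, -0.3]
opening: 0.0708
grip_force: 0.0
[0.56148705 0.18673166 0.19887386]
foot [320.3 136. ]
cap [321.9  18.5]
bandmid [320.8 103.3]
off [101.0, 1.2, 119.5] rot [0.0017, -0.0001, 0.0079] t 15.5 q [0.47, 0.22, 1.6, -0.62, 1.65, 0.48]
```

View pics/w5.png

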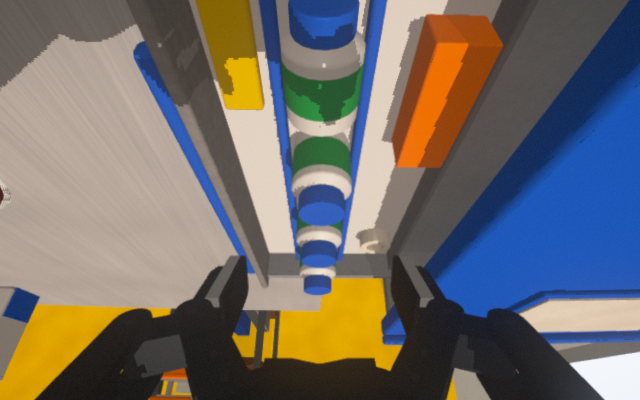

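b is centred between the fingers: band edges at columns 283 and 362, foot edge at about (322,133) against a predicted 136. That is within 2 mm, so I'll descend.

```bash
python3 -m handwheel '[{"gripper":-0.65,"offset":[20,0,23],"rotation":[0,0,0]},{"gripper":-0.65,"offset":[40,1,46],"rotation":[0,0,0]},{"gripper":-0.65,"offset":[58,1.5,67],"rotation":[0,0,0.004]},{"gripper":-0.65,"offset":[68,2,78],"rotation":[0,0,0.008]},{"gripper":-0.65,"offset":[73,2,84],"rotation":[0,0,0.008]},{"gripper":-0.65,"offset":[77,2,89],"rotation":[0,0,0.008]},{"gripper":-0.65,"offset":[80,2,92],"rotation":[0,0,0.008]},{"gripper":-0.65,"offset":[80,2,92],"rotation":[0,0,0.008]}]'
python3 - <<'E'
from h import *
go([lx(.188)+.001,.188,.0425],lie(1,40)); print(ctrl.get_obs()['tool_pos'])
E
```

```text
t: 16.5
tool_pos: [0.5627, 0.1891, 0.077]
tool_rot: [1.782, 1.843, -0.646]
contact_force: [0.7, -1.0, -0.6]
opening: 0.0704
grip_force: 0.0
off [21.3, -0.1, 27.2] rot [0.0015, -0.0005, -0.0005] t 16.5 q [0.47, 0.36, 1.65, -0.62, 1.49, 0.61]
[0.56265494 0.18912713 0.07702889]
```

```bash
python3 -m handwheel '[{"gripper":-0.65,"offset":[5,0,6],"rotation":[0,0,0]},{"gripper":-0.65,"offset":[10,0,12],"rotation":[0,0,0]},{"gripper":-0.65,"offset":[14,0,18],"rotation":[0,0,0]},{"gripper":-0.65,"offset":[18,0,23],"rotation":[0,0,0]},{"gripper":-0.65,"offset":[20,0,26],"rotation":[0,0,0]},{"gripper":-0.65,"offset":[21,0,27],"rotation":[0,0,0]},{"gripper":-0.65,"offset":[21,0,27],"rotation":[0,0,0]},{"gripper":-0.65,"offset":[21,0,27],"rotation":[0,0,0]}]'
```

```text
t: 17.5
tool_pos: [0.5628, 0.1878, 0.043]
tool_rot: [1.782, 1.843, -0.646]
contact_force: [-0.5, -0.0, 0.2]
opening: 0.0706
grip_force: 0.0
```

```bash
python3 -m handwheel '[{"gripper":-0.5,"offset":[0,0,0],"rotation":[0,0,0]},{"gripper":-0.4,"offset":[0,0,0],"rotation":[0,0,0]},{"gripper":-0.3,"offset":[0,0,0],"rotation":[0,0,0]},{"gripper":0,"offset":[0,0,0],"rotation":[0,0,0]},{"gripper":0.2,"offset":[0,0,0],"rotation":[0,0,0]},{"gripper":0.2,"offset":[0,0,0],"rotation":[0,0,0]},{"gripper":0.2,"offset":[-2,0,-2],"rotation":[0,0,0]},{"gripper":0.2,"offset":[-3,0,-4],"rotation":[0,0,0]}]' 60
python3 -m handwheel '[{"gripper":0.2,"offset":[-3,0,-4],"rotation":[0,0,0]},{"gripper":0.2,"offset":[-7,0,-8],"rotation":[0,0,0]},{"gripper":0.2,"offset":[-12,0,-14],"rotation":[0,0,0]},{"gripper":0.2,"offset":[-20,0,-24],"rotation":[0,0,0]},{"gripper":0.2,"offset":[-32,0,-38],"rotation":[0,0,0]},{"gripper":0.2,"offset":[-48,0,-57],"rotation":[0,0,0]},{"gripper":0.2,"offset":[-70,0,-82],"rotation":[0,0,0]},{"gripper":0.2,"offset":[-90,0,-107],"rotation":[0,0,0]}]'
python3 - <<'E'
from h import *
go([lx(.203)+.003,.203,.20],stand(45)); print(ctrl.get_obs()['tool_pos'])
E
```

```text
t: 18.5
tool_pos: [0.5617, 0.1875, 0.0465]
tool_rot: [1.782, 1.844, -0.649]
contact_force: [0.3, 0.0, -1.5]
opening: 0.0579
grip_force: 64.1
t: 19.5
tool_pos: [0.5626, 0.1878, 0.1904]
tool_rot: [1.782, 1.843, -0.645]
contact_force: [0.1, 0.4, -2.2]
opening: 0.0576
grip_force: 64.2
off [5.5, 2.1, -17.0] rot [-0.0724, 1.1416, 1.6924] t 19.5 q [0.47, 0.23, 1.6, -0.62, 1.64, 0.5]
[0.56262204 0.18779252 0.19043921]
```

```bash
python3 -m handwheel '[{"gripper":0.2,"offset":[-12,0,-14],"rotation":[-0.004,0.06,0.09]},{"gripper":0.2,"offset":[-22,0,-26],"rotation":[-0.008,0.13,0.19]},{"gripper":0.2,"offset":[-30,0,-36],"rotation":[-0.013,0.21,0.31]},{"gripper":0.2,"offset":[-32,0,-40],"rotation":[-0.018,0.29,0.43]},{"gripper":0.2,"offset":[-32,0,-42],"rotation":[-0.024,0.37,0.55]},{"gripper":0.2,"offset":[-32,0,-42],"rotation":[-0.029,0.45,0.67]},{"gripper":0.2,"offset":[-32,0,-42],"rotation":[-0.034,0.53,0.79]},{"gripper":0.2,"offset":[-32,0,-42],"rotation":[-0.039,0.61,0.9]}]'
python3 - <<'E'
from h import *
go([lx(.203)+.003,.203,.20],stand(45)); print(ctrl.get_obs()['tool_pos'])
E
```

```text
t: 20.5
tool_pos: [0.5622, 0.1899, 0.2424]
tool_rot: [2.655, 1.085, 0.31]
contact_force: [-0.0, 0.1, -2.1]
opening: 0.0575
grip_force: 64.2
off [6.5, -21.0, 38.6] rot [-0.0348, 0.5302, 0.789] t 20.5 q [0.31, -0.16, 1.83, -0.25, 1.25, 1.16]
[0.56219262 0.18987712 0.24241218]
```

```bash
python3 -m handwheel '[{"gripper":0.2,"offset":[0,-2,0],"rotation":[-0.005,0.08,0.12]},{"gripper":0.2,"offset":[0,-4,0],"rotation":[-0.01,0.16,0.24]},{"gripper":0.2,"offset":[0,-6,2],"rotation":[-0.015,0.24,0.36]},{"gripper":0.2,"offset":[2,-10,8],"rotation":[-0.02,0.32,0.48]},{"gripper":0.2,"offset":[3,-14,18],"rotation":[-0.026,0.4,0.6]},{"gripper":0.2,"offset":[4,-18,28],"rotation":[-0.031,0.47,0.7]},{"gripper":0.2,"offset":[6,-21,36],"rotation":[-0.035,0.53,0.789]},{"gripper":0.2,"offset":[6.5,-21,38.5],"rotation":[-0.035,0.53,0.789]}]'
python3 - <<'E'
from h import *
o=ctrl.get_obs();print(o['tool_pos'])
d=snap('scene','s6'); s=load('s6')
im=cv2.cvtColor(d['image'],cv2.COLOR_RGB2HSV); m=cv2.inRange(im,(100,150,60),(130,255,255))
p=o['tool_pos']+np.array([-.005,0,.052]); u=proj(s,p).round(1);print('pred cap',u)
x,y=int(u[0]),int(u[1]); n,l,st,ce=cv2.connectedComponentsWithStats(m)
for i in range(1,n):
    if st[i,4]>60 and abs(ce[i,0]-x)<60 and abs(ce[i,1]-y)<50: print(st[i],ce[i])
go([lx(.203)+.0055,.203,.066],stand(45))
E
```

```text
t: 21.5
tool_pos: [0.5626, 0.2028, 0.1968]
tool_rot: [-2.897, -0.057, -1.188]
contact_force: [0.4, -0.6, -2.2]
opening: 0.0575
grip_force: 64.4
[0.56259772 0.20280164 0.19678609]
pred cap [316.3 158.5]
[285 102  16  13 172] [292.62790698 108.01744186]
[276 117  25 127 330] [288.72727273 183.24545455]
[291 119  19  27 263] [299.9391635  136.33460076]
[297 147  30  31 439] [312.60136674 161.68792711]
[353 180  15  40 167] [360.37125749 200.47904192]
off [-90.4, -0.5, 96.0] rot [0.0007, 0.0057, 0.0059] t 21.55 q [0.31, -0.39, 2.19, -0.35, 0.6, 2.06]
```

```bash
python3 -m handwheel '[{"gripper":0.2,"offset":[-12,0,14],"rotation":[0,0,0]},{"gripper":0.2,"offset":[-27,0,32],"rotation":[0,0,0]},{"gripper":0.2,"offset":[-43,-0.3,50],"rotation":[0,0,0.003]},{"gripper":0.2,"offset":[-60,-0.5,67],"rotation":[0,0.003,0.006]},{"gripper":0.2,"offset":[-74,-0.5,81],"rotation":[0,0.005,0.006]},{"gripper":0.2,"offset":[-85,-0.5,91],"rotation":[0,0.006,0.006]},{"gripper":0.2,"offset":[-90,-0.5,96],"rotation":[0,0.006,0.006]},{"gripper":0.2,"offset":[-90,-0.5,96],"rotation":[0,0.006,0.006]}]'
python3 - <<'E'
from h import *
o=ctrl.get_obs(); print(o['tool_pos']); go([lx(.203)+.0055,.203,.0595],stand(45))
E
```

```text
t: 22.55
tool_pos: [0.5685, 0.2035, 0.067]
tool_rot: [-2.888, -0.046, -1.2]
contact_force: [-0.0, 1.0, -1.1]
opening: 0.0576
grip_force: 64.4
[0.56845166 0.20354349 0.06703834]
off [-6.6, 0.5, 4.1] rot [0.0004, -0.0024, -0.002] t 22.55 q [0.31, -0.14, 2.25, -0.65, 0.33, 2.4]
```

```bash
python3 -m handwheel '[{"gripper":0.2,"offset":[-1,0,1],"rotation":[0,0,0]},{"gripper":0.2,"offset":[-2.5,0,1.8],"rotation":[0,0,0]},{"gripper":0.2,"offset":[-4,0,2.5],"rotation":[0,0,0]},{"gripper":0.2,"offset":[-5,0,3],"rotation":[0,0,0]},{"gripper":0.2,"offset":[-5.5,0,3.5],"rotation":[0,0,0]},{"gripper":0.2,"offset":[-5.5,0,3.5],"rotation":[0,0,0]},{"gripper":0.2,"offset":[-5.5,0,3.5],"rotation":[0,0,0]},{"gripper":0.2,"offset":[-5.5,0,3.5],"rotation":[0,0,0]}]'
```

```text
t: 23.55
tool_pos: [0.5664, 0.2036, 0.06]
tool_rot: [-2.888, -0.045, -1.2]
contact_force: [0.5, -0.3, -2.5]
opening: 0.0578
grip_force: 64.4
```

```bash
python3 -m handwheel '[{"gripper":0.2,"offset":[-0.5,0,0.5],"rotation":[0,0,0]},{"gripper":0.2,"offset":[-1,0,1],"rotation":[0,0,0]},{"gripper":0.2,"offset":[-1.4,0,1.4],"rotation":[0,0,0]},{"gripper":0.2,"offset":[-1.4,0,1.4],"rotation":[0,0,0]},{"gripper":0.2,"offset":[-1.4,0,1.4],"rotation":[0,0,0]},{"gripper":0.2,"offset":[-1.4,0,1.4],"rotation":[0,0,0]},{"gripper":0.2,"offset":[-1.4,0,1.4],"rotation":[0,0,0]},{"gripper":0.2,"offset":[-1.4,0,1.4],"rotation":[0,0,0]}]'
```

```text
t: 24.55
tool_pos: [0.5664, 0.2036, 0.058]
tool_rot: [-2.888, -0.045, -1.2]
contact_force: [0.9, 0.5, -2.9]
opening: 0.0577
grip_force: 64.4
```

Not yet on the floor; go on slowly.

```bash
python3 -m handwheel '[{"gripper":0.2,"offset":[-0.5,0,0.5],"rotation":[0,0,0]},{"gripper":0.2,"offset":[-1,0,1],"rotation":[0,0,0]},{"gripper":0.2,"offset":[-1.5,0,1.5],"rotation":[0,0,0]},{"gripper":0.2,"offset":[-2,0,2],"rotation":[0,0,0]},{"gripper":0.2,"offset":[-2,0,2],"rotation":[0,0,0]},{"gripper":0.2,"offset":[-2,0,2],"rotation":[0,0,0]},{"gripper":0.2,"offset":[-2,0,2],"rotation":[0,0,0]},{"gripper":0.2,"offset":[-2,0,2],"rotation":[0,0,0]}]'
```

```text
t: 25.55
tool_pos: [0.5666, 0.2037, 0.0555]
tool_rot: [-2.887, -0.045, -1.2]
contact_force: [-1.1, 0.5, 2.4]
opening: 0.0576
grip_force: 64.8
```

```bash
python3 -m handwheel '[{"gripper":0.2,"offset":[0,0,0],"rotation":[0,0,0]},{"gripper":0,"offset":[0,0,0],"rotation":[0,0,0]},{"gripper":-0.3,"offset":[0,0,0],"rotation":[0,0,0]},{"gripper":-0.38,"offset":[0,0,0],"rotation":[0,0,0]},{"gripper":-0.45,"offset":[0,0,0],"rotation":[0,0,0]},{"gripper":-0.55,"offset":[0,0,0],"rotation":[0,0,0]},{"gripper":-0.65,"offset":[0,0,0],"rotation":[0,0,0]},{"gripper":-0.65,"offset":[0,0,0],"rotation":[0,0,0]}]' 20
python3 -m handwheel '[{"gripper":-0.65,"offset":[0,0,-5],"rotation":[0,0,0]},{"gripper":-0.65,"offset":[0,0,-15],"rotation":[0,0,0]},{"gripper":-0.65,"offset":[0,0,-35],"rotation":[0,0,0]},{"gripper":-0.65,"offset":[0,0,-65],"rotation":[0,0,0]},{"gripper":-0.65,"offset":[0,0,-100],"rotation":[0,0,0]},{"gripper":-0.65,"offset":[30,0,-130],"rotation":[0,0,0]},{"gripper":-0.65,"offset":[50,0,-170],"rotation":[0,0,0]},{"gripper":-0.65,"offset":[50,0,-200],"rotation":[0,0,0]}]'
python3 - <<'E'
from h import *
snap('top','t7');snap('scene','s7')
b=cv2.imread('pics/s7.png')[80:280,240:400];a=cv2.imread('pics/t7.png')[120:300,250:490]
cv2.imwrite('pics/m7.png',np.hstack([cv2.resize(b,(320,400),interpolation=cv2.INTER_CUBIC),cv2.resize(a,(480,400))]))
print(ctrl.get_obs()['tool_pos'],ctrl.get_obs()['q'].round(2))
E
```

```text
t: 26.55
tool_pos: [0.5664, 0.2036, 0.0551]
tool_rot: [-2.888, -0.045, -1.199]
contact_force: [0.2, -0.1, 0.3]
opening: 0.0706
grip_force: 0.0
t: 27.55
tool_pos: [0.46, 0.2002, 0.2361]
tool_rot: [-2.883, -0.045, -1.206]
contact_force: [-0.5, 0.2, -0.5]
opening: 0.0701
grip_force: 0.0
[0.46007418 0.2007916  0.23670858] [ 0.41 -0.75  2.36 -0.36  0.81  2.1 ]
```

View pics/m7.png

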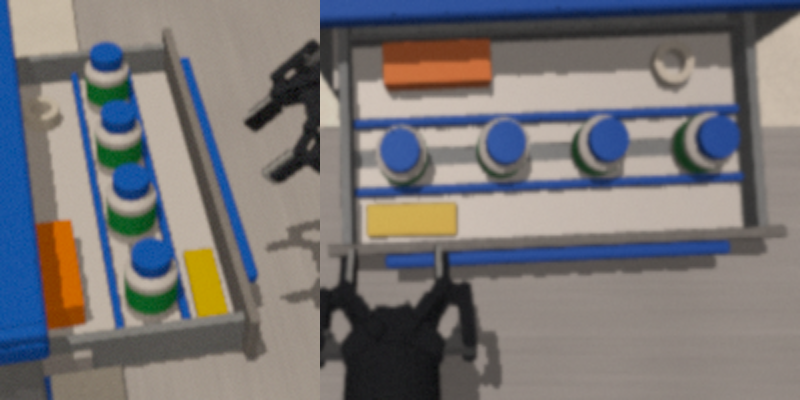

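All four bottles now stand between the ribs, evenly spaced; the bystanders haven't moved. Next: shut the fingers and set up in front of the pull rail's middle.

```bash
python3 - <<'E'
from h import *
t=load('t7')
for x,y in [(402,148),(506,141),(607,138),(717,136)]:
    p=atz(t,250+(x-320)/2,120+y*.45,.11); print(p.round(3),'dx',(p[0]-lx(p[1])).round(4))
go([.39,.020,.15],stand(50)); 
E
```

```text
[0.56 0.2  0.11] dx -0.0016
[0.566 0.084 0.11 ] dx 0.0012
[ 0.569 -0.029  0.11 ] dx 0.0
[ 0.571 -0.152  0.11 ] dx -0.0025
off [-114.6, 178.8, 5.6] rot [-0.0039, -0.0971, -0.0035] t 27.65 q [0.41, -0.75, 2.36, -0.36, 0.81, 2.1]
```

```bash
python3 -m handwheel '[{"gripper":0,"offset":[-14,22,1],"rotation":[0,-0.012,0]},{"gripper":0.5,"offset":[-29,45,1],"rotation":[0,-0.024,0]},{"gripper":1,"offset":[-43,67,2],"rotation":[-0.001,-0.036,-0.001]},{"gripper":1,"offset":[-57,90,3],"rotation":[-0.002,-0.048,-0.002]},{"gripper":1,"offset":[-72,112,4],"rotation":[-0.002,-0.06,-0.002]},{"gripper":1,"offset":[-86,134,4],"rotation":[-0.003,-0.073,-0.003]},{"gripper":1,"offset":[-100,157,5],"rotation":[-0.003,-0.085,-0.003]},{"gripper":1,"offset":[-114,179,6],"rotation":[-0.004,-0.097,-0.004]}]' 60
python3 - <<'E'
from h import *
o=ctrl.get_obs(); print(o['tool_pos'],o['q'].round(2),o['opening']); go([.415,.021,.061],stand(50))
E
```

```text
t: 28.65
tool_pos: [0.4312, 0.0206, 0.1466]
tool_rot: [-2.963, -0.05, -1.022]
contact_force: [0.1, 0.2, -0.4]
opening: 0.0002
grip_force: 0.0
[0.43120756 0.02061106 0.14664633] [-0.23 -1.01  2.58  0.2   0.93  1.24] 0.000188461496243426
off [-65.5, -1.3, 57.5] rot [0.0043, 0.0342, 0.0011] t 28.65 q [-0.23, -1.01, 2.58, 0.2, 0.93, 1.24]
```

```bash
python3 -m handwheel '[{"gripper":1,"offset":[0,0,0],"rotation":[0,-0.06,0]},{"gripper":1,"offset":[0,0,0],"rotation":[0,-0.12,0]},{"gripper":1,"offset":[0,0,0],"rotation":[0,-0.18,0]},{"gripper":1,"offset":[0,0,0],"rotation":[0,-0.24,0]},{"gripper":1,"offset":[0,0,0],"rotation":[0,-0.3,0]},{"gripper":1,"offset":[0,0,0],"rotation":[0,-0.36,0]},{"gripper":1,"offset":[0,0,0],"rotation":[0,-0.42,0]},{"gripper":1,"offset":[0,0,0],"rotation":[0,-0.42,0]}]'
python3 - <<'E'
from h import *
o=ctrl.get_obs(); print(o['tool_pos'],o['q'].round(2)); go([.41,.021,.11],stand(75)); go([.41,.021,.064],stand(75))
E
```

```text
t: 29.65
tool_pos: [0.4315, 0.0214, 0.1467]
tool_rot: [-3.118, -0.051, -0.382]
contact_force: [-0.5, -0.5, -0.4]
opening: 0.0002
grip_force: 0.0
[0.43150183 0.02136593 0.14671022] [-0.15 -0.58  2.29  0.04  1.2   1.38]
off [-29.7, -0.5, 30.4] rot [0.0043, 0.0179, -0.0008] t 29.65 q [-0.15, -0.58, 2.29, 0.04, 1.2, 1.38]
off [-40.8, -0.6, 75.1] rot [0.0043, 0.0179, -0.0008] t 29.65 q [-0.15, -0.58, 2.29, 0.04, 1.2, 1.38]
```

```bash
python3 -m handwheel '[{"gripper":1,"offset":[-12,0,0],"rotation":[0,0,0]},{"gripper":1,"offset":[-25,0,8],"rotation":[0,0,0]},{"gripper":1,"offset":[-32,0,22],"rotation":[0,0.01,0]},{"gripper":1,"offset":[-36,0,40],"rotation":[0,0.018,0]},{"gripper":1,"offset":[-39,0,55],"rotation":[0,0.018,0]},{"gripper":1,"offset":[-41,-0.5,68],"rotation":[0,0.018,0]},{"gripper":1,"offset":[-41,-0.5,75],"rotation":[0,0.018,0]},{"gripper":1,"offset":[-41,-0.5,75],"rotation":[0,0.018,0]}]'
python3 - <<'E'
from h import *
o=ctrl.get_obs(); p=o['tool_pos'];print(p,o['contact_force']); go(p+.1*ex,stand(75)); go([.435,.022,.063],stand(75)); go([.50,.024,.063],stand(65));go([.60,.0275,.062],stand(55))
E
```

```text
t: 30.65
tool_pos: [0.4096, 0.0208, 0.0645]
tool_rot: [3.114, 0.051, 0.411]
contact_force: [0.2, -0.4, -0.1]
opening: 0.0
grip_force: 0.0
[0.40963354 0.02081982 0.06450366] [ 0.15422977 -0.40321495 -0.09053143]
off [96.6, -0.2, 25.9] rot [0.0047, -0.0006, -0.0009] t 30.65 q [-0.16, -0.57, 2.42, 0.05, 1.03, 1.35]
off [24.1, -0.4, 8.0] rot [0.0047, -0.0006, -0.0009] t 30.65 q [-0.16, -0.57, 2.42, 0.05, 1.03, 1.35]
off [86.9, -0.3, 24.9] rot [0.0048, 0.1739, -0.0005] t 30.65 q [-0.16, -0.57, 2.42, 0.05, 1.03, 1.35]
off [183.3, -0.6, 51.8] rot [0.0048, 0.3484, -0.0] t 30.65 q [-0.16, -0.57, 2.42, 0.05, 1.03, 1.35]
```

```bash
python3 -m handwheel '[{"gripper":1,"offset":[8,0,2],"rotation":[0,0,0]},{"gripper":1,"offset":[15,0,4],"rotation":[0,0,0]},{"gripper":1,"offset":[20,0,5.4],"rotation":[0,0,0]},{"gripper":1,"offset":[24,0,6.4],"rotation":[0,0,0]},{"gripper":1,"offset":[28,0,7.5],"rotation":[0,0,0]},{"gripper":1,"offset":[32,0,8.6],"rotation":[0,0,0]},{"gripper":1,"offset":[36,0,9.7],"rotation":[0,0,0]},{"gripper":1,"offset":[41,0,11],"rotation":[0,0,0]}]'
python3 - <<'E'
from h import *
o=ctrl.get_obs(); p=o['tool_pos'];print(p,o['contact_force']);go(p+.05*ex,stand(65))
E
```

```text
t: 31.65
tool_pos: [0.4522, 0.0222, 0.0649]
tool_rot: [3.114, 0.051, 0.411]
contact_force: [-4.5, -1.2, 2.5]
opening: -0.0002
grip_force: 2.1
[0.45223365 0.02219874 0.06491017] [-4.52738092 -1.16854617  2.45966475]
off [48.3, -0.1, 13.0] rot [0.0048, 0.1736, -0.0005] t 31.65 q [-0.14, -0.41, 2.32, 0.05, 0.97, 1.37]
```

```bash
python3 -m handwheel '[{"gripper":1,"offset":[6,0,1.6],"rotation":[0,0.02,0]},{"gripper":1,"offset":[12,0,3.2],"rotation":[0,0.04,0]},{"gripper":1,"offset":[18,0,5.1],"rotation":[0,0.065,0]},{"gripper":1,"offset":[24,0,6.9],"rotation":[0,0.087,0]},{"gripper":1,"offset":[30,0,8.7],"rotation":[0,0.11,0]},{"gripper":1,"offset":[36,0,10.5],"rotation":[0,0.13,0]},{"gripper":1,"offset":[42,0,12.4],"rotation":[0,0.152,0]},{"gripper":1,"offset":[48,0,14],"rotation":[0,0.174,0]}]'
python3 - <<'E'
from h import *
o=ctrl.get_obs(); p=o['tool_pos'];print(p,o['contact_force']);go(p+.05*ex,stand(55))
E
```

```text
t: 32.65
tool_pos: [0.5023, 0.0238, 0.0637]
tool_rot: [-3.063, -0.05, -0.682]
contact_force: [-4.6, -0.1, -3.1]
opening: 0.0001
grip_force: 2.2
[0.50229769 0.02380945 0.06372425] [-4.64311259 -0.0710591  -3.0851389 ]
off [45.3, -0.1, 21.2] rot [0.0047, 0.1729, 0.0003] t 32.65 q [-0.14, -0.36, 2.32, 0.1, 0.75, 1.34]
```

```bash
python3 -m handwheel '[{"gripper":1,"offset":[5.6,0,2.6],"rotation":[0,0.02,0]},{"gripper":1,"offset":[11.3,0,5.2],"rotation":[0,0.04,0]},{"gripper":1,"offset":[17,0,7.9],"rotation":[0,0.065,0]},{"gripper":1,"offset":[22.6,0,10.5],"rotation":[0,0.087,0]},{"gripper":1,"offset":[28.3,0,13.2],"rotation":[0,0.11,0]},{"gripper":1,"offset":[34,0,15.9],"rotation":[0,0.13,0]},{"gripper":1,"offset":[39.6,0,18.5],"rotation":[0,0.15,0]},{"gripper":1,"offset":[45.3,0,21.2],"rotation":[0,0.172,0]}]'
python3 - <<'E'
from h import *
o=ctrl.get_obs(); p=o['tool_pos'];print(p,o['contact_force']);go(p+.05*ex-.001*k,stand(55))
E
```

```text
t: 33.65
tool_pos: [0.5528, 0.0253, 0.0643]
tool_rot: [-2.991, -0.05, -0.943]
contact_force: [-3.5, 0.2, -3.3]
opening: -0.0002
grip_force: 2.1
[0.55276647 0.0252943  0.06425706] [-3.54750158  0.16068772 -3.27685589]
off [40.4, -0.1, 29.5] rot [0.005, -0.0002, 0.0008] t 33.65 q [-0.14, -0.28, 2.31, 0.19, 0.52, 1.27]
```

```bash
python3 -m handwheel '[{"gripper":1,"offset":[5,0,3.7],"rotation":[0,0,0]},{"gripper":1,"offset":[10,0,7.4],"rotation":[0,0,0]},{"gripper":1,"offset":[15,0,11],"rotation":[0,0,0]},{"gripper":1,"offset":[20,0,14.6],"rotation":[0,0,0]},{"gripper":1,"offset":[25,0,18.2],"rotation":[0,0,0]},{"gripper":1,"offset":[30,0,21.9],"rotation":[0,0,0]},{"gripper":1,"offset":[35,0,25.5],"rotation":[0,0,0]},{"gripper":1,"offset":[40,0,29],"rotation":[0,0,0]}]'
python3 -m handwheel '[{"gripper":1,"offset":[5,0,3.7],"rotation":[0,0,0]},{"gripper":1,"offset":[10,0,7.4],"rotation":[0,0,0]},{"gripper":1,"offset":[15,0,11],"rotation":[0,0,0]},{"gripper":1,"offset":[20,0,14.6],"rotation":[0,0,0]},{"gripper":1,"offset":[25,0,18.2],"rotation":[0,0,0]},{"gripper":1,"offset":[30,0,21.9],"rotation":[0,0,0]},{"gripper":1,"offset":[34,0,24.5],"rotation":[0,0,0]},{"gripper":1,"offset":[37,0,26.5],"rotation":[0,0,0]}]'
python3 - <<'E'
from h import *
o=ctrl.get_obs(); p=o['tool_pos'];print(p,o['contact_force'],o['q'].round(2));go([.672,.029,.063],stand(55))
snap('scene','s8');snap('top','t8')
b=cv2.imread('pics/s8.png')[40:300,160:420];a=cv2.imread('pics/t8.png')[80:280,230:500]
cv2.imwrite('pics/m8.png',np.hstack([cv2.resize(b,(400,400)),cv2.resize(a,(400,400))]))
E
```

```text
t: 34.65
tool_pos: [0.6027, 0.0269, 0.0641]
tool_rot: [-2.991, -0.05, -0.943]
contact_force: [-4.4, 1.4, 2.4]
opening: -0.0001
grip_force: 2.2
t: 35.65
tool_pos: [0.6473, 0.0282, 0.0626]
tool_rot: [-2.992, -0.05, -0.94]
contact_force: [-4.2, -1.0, 2.5]
opening: 0.0001
grip_force: 2.0
[0.64729304 0.02824587 0.0625561 ] [-4.19785956 -1.02517115  2.47821874] [-0.1  -0.02  2.09  0.16  0.48  1.32]
off [20.5, 0.0, 13.8] rot [0.005, 0.0018, 0.0008] t 35.65 q [-0.1, -0.02, 2.09, 0.16, 0.48, 1.32]
```

View pics/m8.png

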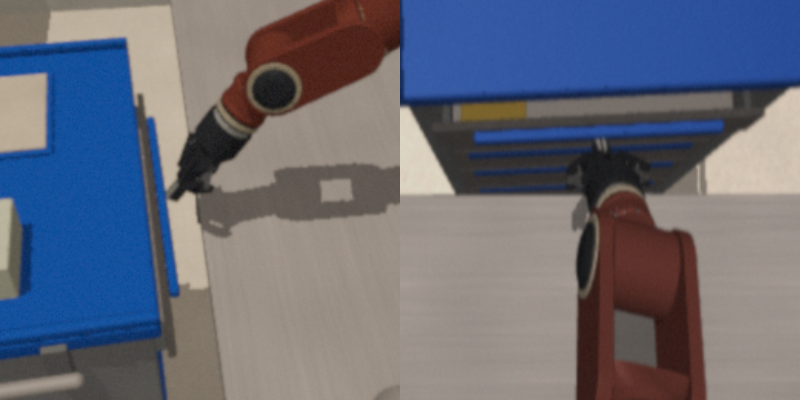

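The drawer is about 25 mm from shut: the rail lies just before the top's edge, and the gripper is clear of the cart top. Now the last stretch, slowly.

```bash
python3 -m handwheel '[{"gripper":1,"offset":[2.5,0,1.7],"rotation":[0,0,0]},{"gripper":1,"offset":[5,0,3.4],"rotation":[0,0,0]},{"gripper":1,"offset":[7.5,0,5.1],"rotation":[0,0,0]},{"gripper":1,"offset":[10,0,6.8],"rotation":[0,0,0]},{"gripper":1,"offset":[12.5,0,8.5],"rotation":[0,0,0]},{"gripper":1,"offset":[15,0,10.2],"rotation":[0,0,0]},{"gripper":1,"offset":[17,0,11.6],"rotation":[0,0,0]},{"gripper":1,"offset":[18,0,12.3],"rotation":[0,0,0]}]'
python3 -m handwheel '[{"gripper":1,"offset":[0.8,0,0.6],"rotation":[0,0,0]},{"gripper":1,"offset":[1.6,0,1.1],"rotation":[0,0,0]},{"gripper":1,"offset":[2.4,0,1.7],"rotation":[0,0,0]},{"gripper":1,"offset":[3.2,0,2.2],"rotation":[0,0,0]},{"gripper":1,"offset":[4,0,2.8],"rotation":[0,0,0]},{"gripper":1,"offset":[4,0,2.8],"rotation":[0,0,0]},{"gripper":1,"offset":[4,0,2.8],"rotation":[0,0,0]},{"gripper":1,"offset":[4,0,2.8],"rotation":[0,0,0]}]'
```

```text
t: 36.75
tool_pos: [0.6689, 0.0291, 0.0627]
tool_rot: [-2.992, -0.05, -0.94]
contact_force: [-3.8, -0.9, 1.0]
opening: -0.0001
grip_force: 2.0
t: 37.75
tool_pos: [0.6738, 0.0292, 0.0629]
tool_rot: [-2.991, -0.05, -0.941]
contact_force: [-2.3, 1.5, -1.5]
opening: -0.0
grip_force: 1.2
```

```bash
python3 -m handwheel '[{"gripper":1,"offset":[0.8,0,0.6],"rotation":[0,0,0]},{"gripper":1,"offset":[1.6,0,1.1],"rotation":[0,0,0]},{"gripper":1,"offset":[2.4,0,1.7],"rotation":[0,0,0]},{"gripper":1,"offset":[3.2,0,2.2],"rotation":[0,0,0]},{"gripper":1,"offset":[4,0,2.8],"rotation":[0,0,0]},{"gripper":1,"offset":[4,0,2.8],"rotation":[0,0,0]},{"gripper":1,"offset":[4,0,2.8],"rotation":[0,0,0]},{"gripper":1,"offset":[4,0,2.8],"rotation":[0,0,0]}]'
```

```text
t: 38.75
tool_pos: [0.6745, 0.0293, 0.0623]
tool_rot: [-2.996, -0.053, -0.926]
contact_force: [-48.0, -4.7, 31.0]
opening: -0.0004
grip_force: 24.1
```

The force rise marks the stop; back off and check.

```bash
python3 -m handwheel '[{"gripper":1,"offset":[-4,0,-3],"rotation":[0,0,0]},{"gripper":1,"offset":[-8,0,-6],"rotation":[0,0,0]},{"gripper":1,"offset":[-15,0,-12],"rotation":[0,0,0]},{"gripper":1,"offset":[-25,0,-25],"rotation":[0,0,0]},{"gripper":1,"offset":[-40,0,-45],"rotation":[0,0,0]},{"gripper":1,"offset":[-55,0,-70],"rotation":[0,0,0]},{"gripper":1,"offset":[-75,0,-100],"rotation":[0,0,0]},{"gripper":1,"offset":[-80,0,-110],"rotation":[0,0,0]}]'
python3 - <<'E'
from h import *
d=snap('top','t9'); c=load('t9'); o=ctrl.get_obs(); print(o['tool_pos'],o['contact_force'])
hsv=cv2.cvtColor(d['image'],cv2.COLOR_RGB2HSV); m=cv2.inRange(hsv,(100,120,50),(130,255,255))
# rail front top edge expected (z .077) if shut / 10 mm open
for y in (.15,-.1):
    for sh in (.235,.225):
        print(y,sh,proj(c,[lx(y)-.122+sh,y,.077]).round(1))
for u in (300,320,400): print(u,''.join('#' if x else '.' for x in m[110:160,u]))
E
```

```text
t: 39.75
tool_pos: [0.5494, 0.0254, 0.1083]
tool_rot: [-2.991, -0.05, -0.944]
contact_force: [0.1, -0.5, -0.4]
opening: 0.0001
grip_force: 0.0
[0.54943998 0.02542299 0.10883904] [ 0.12071226 -0.2616746   0.12167049]
0.15 0.235 [313.2 139.4]
0.15 0.225 [313.2 143.5]
-0.1 0.235 [419.1 135.6]
-0.1 0.225 [419.2 139.8]
300 #####################....######...###.........###.
320 ####################....######...####........###..
400 #################....#######...###........###.....
```

```bash
python3 -c "
from station import ctrl
print(ctrl.finish_job())"
```

```text
the job is handed in; nothing more can be done
None
```

I stood bottles b and c upright in the lane, so all four were standing, and pushed the drawer gently to its stop. I then backed the arm clear and handed the job in at about 40 s. With the drawer shut the bottles can't be seen, so I last saw them standing just before the push.

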